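# Build a light stand for looking into a culture dish

## Task

Build the viewing stand on the light base: stand the round metal post upright on the round pad and the square post on the square pad, centred and squared up with it, then lay the long white plate across both posts, in line with the base and with its middle over the lamp. Set the closed dish, lid up, on the middle of the plate and stand the loupe, eyepiece up, on the middle of the dish. Leave the culture flask and the medium bottle where they are, and let go of everything.

Things in the scene. Friction and masses are not known exactly. Their poses are not given: they have to be found in the camera images.
- light_base: Fixed light base: a cream slab 90 x 260 x 8 mm lying on the bench, its long side along its own y. Origin at the centre of its underside; z up. In its middle a round black lamp with a white face, 60 mm across, its top 18 mm above the bench. One pad lies on each side of the lamp, 85 mm from it along the base's y; which pad is on which side changes.
- round_pad: Round black rubber pad, 64 mm across and 3 mm thick, fixed on the light base. Origin at the centre of its underside, 8 mm above the bench; its top is 11 mm above the bench.
- square_pad: Square black rubber pad, 64 x 64 x 3 mm, fixed on the light base, its sides parallel to its x and y (same yaw as the base). Origin at the centre of its underside, 8 mm above the bench; its top is 11 mm above the bench.
- round_post: Loose round aluminium post, 40 mm across and 50 mm tall, about 0.17 kg, standing on the bench. Origin at the centre of its underside, z up.
- square_post: Loose square aluminium post, 40 x 40 mm and 50 mm tall, about 0.21 kg, standing on the bench. Origin at the centre of its underside, z up, x and y parallel to its sides.
- plate: Loose rigid white diffuser plate, 45 x 220 x 8 mm, about 0.095 kg, lying flat on the bench between the robot and the light base. Long side along its own y; origin at the centre of its underside, z up. Pinch it across its 45 mm width at the middle.
- dish: Loose closed round amber culture dish with a flat lid, 50 mm across at the lid (upper half) and 47 mm below, 16 mm tall, about 0.03 kg. Lid up; origin at the centre of its underside, z up.
- loupe: Loose stand magnifier (loupe), 45 mm tall, about 0.06 kg: a grey foot 40 mm across and 22 mm high, a steel neck 32 mm across, then a black eyepiece 36 mm across from 36 to 45 mm, with a small pale-blue lens in its top (the round post is plain bright metal on top). It stands upright; origin at the centre of its underside, z up towards the eyepiece.
- flask: Bystander, to be left alone: pale flat culture flask, about 52 x 110 x 27 mm, with a red cap, lying on the bench. Origin at about its middle, on its underside.
- medium: Bystander, to be left alone: green medium bottle with a white cap, 48 mm across and 85 mm tall, standing on the bench. Origin at the centre of its underside.
Mind the look-alikes: they are no part of the job. Of the things that look like the dish, take the one that is nearest to the robot's base at the start. Several things have the shape of the plate; the one meant has the colours described above.

How it is judged (in metres and radians):
At the end, for the whole second after the job is handed in: Posts on their own pads within 12 mm, square one within 0.25 rad; plate on both posts, within 15 mm of the lamp and 0.2 rad of the base; dish on it within 12 mm of its middle and 18 mm of the lamp; loupe on the dish within 10 mm; all upright within 0.1 rad, released, at rest (horizontal distance between round_post and round_pad below 0.012 m and horizontal distance between square_post and square_pad below 0.012 m and (angle between the x axis of square_post and the x axis of square_pad, either way round below 0.25 rad or angle between the x axis of square_post and the y axis of square_pad, either way round below 0.25 rad) and contact force between round_post and round_pad above 0.1 N and contact force between square_post and square_pad above 0.1 N and contact force between plate and round_post above 0.1 N and contact force between plate and square_post above 0.1 N and horizontal distance between plate and light_base below 0.015 m and angle between the y axis of plate and the y axis of light_base, either way round below 0.2 rad and horizontal distance between dish and plate below 0.012 m and horizontal distance between dish and light_base below 0.018 m and contact force between dish and plate above 0.1 N and horizontal distance between loupe and dish below 0.01 m and contact force between loupe and dish above 0.1 N and angle between each of round_post, square_post, plate, dish, loupe's own z axis and vertical below 0.1 rad and linear speed of each of round_post, square_post, plate, dish, loupe below 0.02 m/s); the robot touches nothing.
It fails at once if the culture flask is shifted more than 20 mm (distance of flask from where it was at the start of the episode above 0.02 m).
It fails at once if the medium bottle is shifted more than 20 mm (distance of medium from where it was at the start of the episode above 0.02 m).
It also fails if it takes over 106 s, if anything falls off the work surface, if the arm or the gripper's body presses on something with over 40 N, if the wrist force passes 120 N, or if a joint passes its speed limit or range.

## Robot

A 6-joint arm with a two-finger parallel gripper is mounted at the origin on the work surface. World frame = base frame: x ahead of the robot, y to its left, z up, the work surface at z = 0. Lengths are in m, angles in degrees, forces in N, time in s.
With the tool pointing down it reaches from about 0.375 to 0.925 m from the base axis. Payload 5.7 kg.
Tool frame: the origin (TCP) lies at the very end of the fingers, on their centre line; the grasp point (between the pads) lies 19 mm behind it; z points along the fingers, y is the line along which they close (so a half turn about z gives the same grasp; the last joint's range is limited). The gripper opens to 88 mm and grips with 3 to 60 N. Pads are 20 mm wide; open, the fingers measure 115 mm over their backs; the gripper's body (75 mm by 178 mm) begins 61 mm behind the grasp point.
Start: joints at [67.317, 20.558, 86.54, -0, 72.909, -6.595], TCP at [0.166, 0.576, 0.223] pointing down, gripper open.
Joint ranges: [-170.27, 170.27], [-57.76, 135], [12.27, 136.19], [-55.21, 235.2], [11.17, 155.16], [-170.74, 170.74]. Speed limits (degrees/s): [136.94, 136.94, 180, 180, 180, 180].

## Interface

Orientations are given as a 3x3 rotation matrix whose columns are the frame's x, y, z axes.
In Python, from station import arm gives the robot as it stands.
- The arm moves only by the tool send_rows, never from a script. Its argument "plan" is a list of rows, each a list of 3 entries, a list of its own where there are three numbers: the shift along the world's x, y, z in units of 400 mm (1.0 is 400 mm), then the turn, a rotation vector about the world's x, y, z in units of pi/4 rad (1.0 is pi/4 rad), then the closure, from -1 (fully open) to 1 (shut). In form: [[[x, y, z], [wx, wy, wz], claw], ...]. A call has exactly 5 rows; each row is the pose to reach, as a shift and turn from the pose commanded when the call began; what a row does not reach only later rows make up. A row lasts 1/8 s, in which the tool goes at most 62.5 mm and 10.7 degrees, less where a joint would pass 70% of its speed; a pose out of reach is approached as far as the arm can. A call with a number of a shift or a turn outside -1 to 1 is refused whole. A call with a gripper value outside its range is refused whole. The fingers move at their own pace and stop on an object; "force" is the grip in N (left out, the last holds). Time passes only in rows, so rows that repeat a pose let the fingers close, or fill a call up. It gives the time, the measured TCP pose, the force, the opening and the grip force at its end, in the units of the state.
- arm.observe(): the state, without advancing time (a new reading comes with each control period).
- arm.read_camera(name): name is "scene" or "side" or "wrist"; returns a dict with "img" (400x640x3 uint8, blue, green, red), "K" (3x3 intrinsics, pixels), "R" (3x3) and "t" (3): a world point X has camera coordinates R X + t. Camera axes: x right, y down, z forward; pixel columns grow to the right and rows downward; lengths in m; the calibration is good to about 2 mm. The wrist camera is an equidistant fisheye: a pixel r from the principal point sees the ray r / f radians off the axis. A picture is of the moment at which its call begins. There is no depth.
- arm.close_job(): hands the job in; it is judged then, once.
The state is a dict: "time": time; "joints": joint angles; "dq": joint speeds; "joint_torque": joint torques, N m; "position": TCP position; "orientation": TCP orientation; "ft_force": force on the tool from outside, world axes, zero at the start; "torque": the same for the moment, N m; "width": opening from 0.0 (shut) to 1.0 (fully open); "gripper_force": force on a finger pad.
Only numpy, scipy, OpenCV 4.12 (cv2) and the standard library are available. Lean on these libraries where they do the work, as an engineer would, in place of code of your own. Each camera call takes 0.05 s, during which the arm holds its last target. There are 200 camera calls.

## Working session

There is one attempt and no reset: what is moved stays moved. The work goes in short steps, Python scripts to look and compute and a tool call to move; the robot and the scene stay as the last step left them, time stands still between calls to the robot, and variables do not carry over. Pictures are saved under pics/ and viewed, at most 15 in all, crops included, and the job is handed in when it is done.

Besides the shell and the picture viewer there is one more tool, called after "Call:" as a command line: name --argument value ..., lists and objects as JSON in quotes. send_rows: Moves the arm, as the interface text tells. Its arguments: {"type":"object","properties":{"plan":{"type":"array"},"force":{"type":"number"}},"required":["plan"]}

```bash
ls; mkdir -p pics; python3 - <<'E'
from station import arm
import cv2
s=arm.observe();print({k:s[k] for k in('time','position','orientation','ft_force','width')})
for n in('scene','side','wrist'):
    c=arm.read_camera(n);cv2.imwrite(f'pics/{n}0.png',c['img']);print(n,c['K'],c['R'],c['t'])
E
```

```text
pics
{'time': 0.0, 'position': array([0.1660101 , 0.57585814, 0.22183069]), 'orientation': array([[-9.60844753e-01,  2.77086412e-01, -6.93310277e-04],
       [ 2.77087207e-01,  9.60843304e-01, -1.68092421e-03],
       [ 2.00401276e-04, -1.80721462e-03, -9.99998347e-01]]), 'ft_force': array([ 0.46535998, -0.39129647, -0.28502555]), 'width': 0.9997651037502651}
scene [[494.06172715   0.         322.12935307]
 [  0.         494.06172715 207.53215629]
 [  0.           0.           1.        ]] [[-0.07750503  0.99698683 -0.00319888]
 [ 0.64565436  0.04774735 -0.76213558]
 [-0.75968639 -0.06113471 -0.64740955]] [ 0.01339977 -0.26648392  1.71261137]
side [[432.60264992   0.         323.92278391]
 [  0.         432.60264992 205.40800455]
 [  0.           0.           1.        ]] [[ 0.73386445 -0.67929192 -0.00233553]
 [-0.46347455 -0.49818938 -0.73280194]
 [ 0.49662291  0.53885975 -0.68043799]] [-0.29947025  0.26145848  1.14775979]
wrist [[309.70691629   0.         325.60555605]
 [  0.         309.70691629 201.87468755]
 [  0.           0.           1.        ]] [[ 0.27642162  0.96103446 -0.00196404]
 [ 0.9222079  -0.26467782  0.28191886]
 [ 0.2704139  -0.07973972 -0.95943624]] [-0.59829985 -0.03442039  0.39091901]
```

View pics/scene0.png

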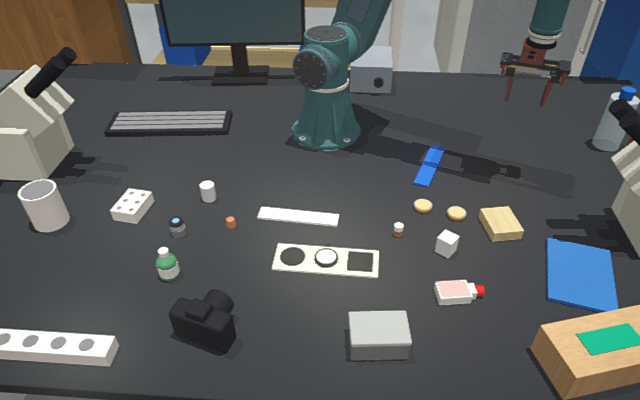

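View pics/side0.png

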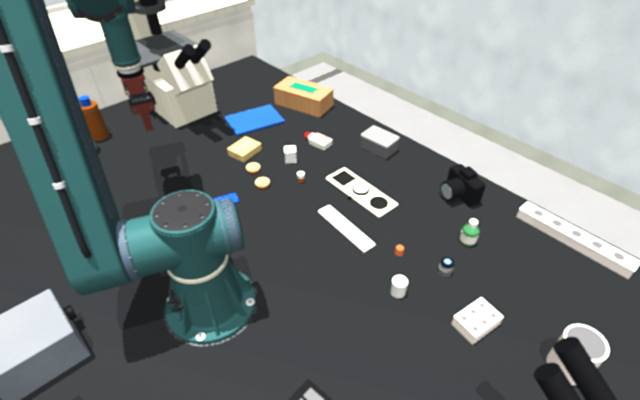

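The scene shows a white plate (299,216), with a blue look-alike at (429,166). There are two amber discs, (423,206) and (456,213). The light base is at (326,260), with the round pad left (293,257) and the square pad right (360,262). Round post candidates are (207,191) and the loupe (177,226). The square post is at (447,243), the flask at (458,292) and the medium at (167,265). The orange pot (231,222) and the vial (398,229) are distractors.

```bash
cat > h.py <<'E'
import numpy as np,cv2
def ray(c,u,v,fish=False):
    K=np.asarray(c['K']);R=np.asarray(c['R']);t=np.asarray(c['t'])
    x,y=(u-K[0,2])/K[0,0],(v-K[1,2])/K[1,1]
    if fish:
        r=np.hypot(x,y);d=np.array([np.sin(r)*x/max(r,1e-9),np.sin(r)*y/max(r,1e-9),np.cos(r)])
    else: d=np.array([x,y,1.])
    return -R.T@t,R.T@d
def onz(c,u,v,z,fish=False):
    o,d=ray(c,u,v,fish);return o+d*(z-o[2])/d[2]
def proj(c,X,fish=False):
    K=np.asarray(c['K']);p=np.asarray(c['R'])@np.asarray(X,float)+np.asarray(c['t'])
    if fish:
        r=np.hypot(p[0],p[1]);a=np.arctan2(r,p[2]);q=p[:2]/max(r,1e-9)*a
    else:q=p[:2]/p[2]
    return q*K[[0,1],[0,1]]+K[:2,2]
E
python3 - <<'E'
from station import arm
from h import *
c=arm.read_camera('scene')
im=c['img']
P=dict(plate=(299,214,.008),dA=(423,205,.016),dB=(456,212,.016),rp=(293,257,.011),sp=(360,262,.011),lamp=(326,256,.018),rpost=(208,184,.05),loupe=(177,220,.045),sq=(447,237,.05),blue=(429,166,.0),orange=(231,219,.0),flask=(458,292,0.02),med=(166,278,0),vial=(398,234,0))
for k,(u,v,z) in P.items():
    p=onz(c,u,v,z);print(k,p.round(3),round(np.hypot(*p[:2]),3))
for n,(x,y,w,h) in dict(a=(150,160,200,150),b=(320,160,200,150)).items():
    cv2.imwrite(f'pics/crop_{n}.png',cv2.resize(im[y:y+h,x:x+w],None,fx=4,fy=4,interpolation=cv2.INTER_CUBIC))
E
```

```text
plate [ 0.453 -0.042  0.008] 0.455
dA [0.398 0.3   0.016] 0.499
dB [0.422 0.388 0.016] 0.574
rp [ 0.62  -0.038  0.011] 0.621
sp [0.625 0.129 0.011] 0.638
lamp [0.617 0.044 0.018] 0.619
rpost [ 0.391 -0.308  0.05 ] 0.498
loupe [ 0.542 -0.352  0.045] 0.647
sq [0.56  0.343 0.05 ] 0.657
blue [0.186 0.337 0.   ] 0.385
orange [ 0.479 -0.228  0.   ] 0.53
flask [0.711 0.356 0.02 ] 0.795
med [ 0.703 -0.339  0.   ] 0.78
vial [0.505 0.228 0.   ] 0.554
```

View pics/crop_a.png

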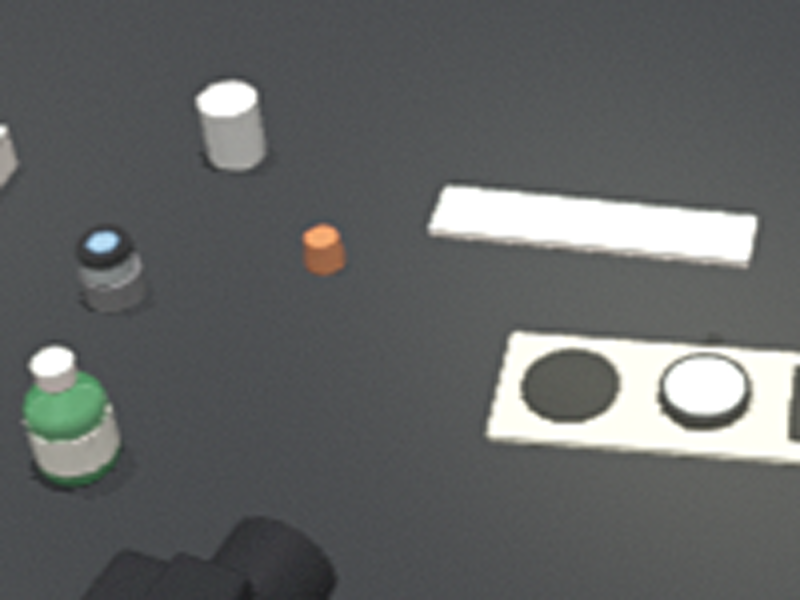

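View pics/crop_b.png

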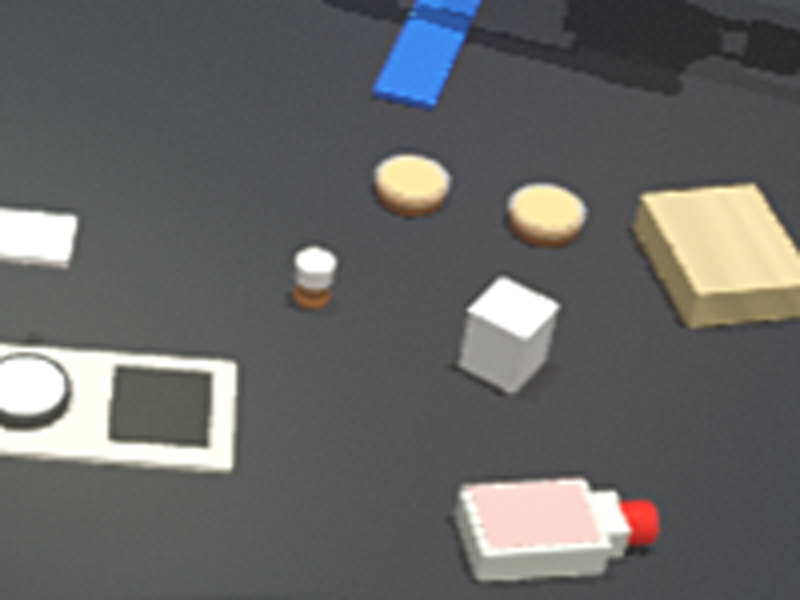

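```bash
python3 - <<'E'
from station import arm
from h import *
c=arm.read_camera('scene')
def m(n,x0,pts,z):
    p=np.array([onz(c,x0+(U+.5)/4-.5,160+(V+.5)/4-.5,z)[:2] for U,V in pts]);print(n,'ctr',p.mean(0).round(4))
    if len(p)>2:
        for i in range(len(p)):
            d=p[(i+1)%len(p)]-p[i];print('   edge %.1f mm ang %.1f'%(1e3*np.hypot(*d),np.degrees(np.arctan2(d[1],d[0]))))
m('plate',150,[(445,187),(757,215),(749,262),(430,233)],.008)
m('base',150,[(513,333),(680+237,360),(680+232,466),(489,437)],.008)
m('rpad',150,[(571,385)],.011)
m('spad',320,[(115,367),(212,372),(208,444),(110,438)],.011)
m('lamp',150,[(705,387)],.018)
m('rpost',150,[(228,98)],.05)
m('loupe',150,[(106,246)],.045)
m('dish',320,[(412,178)],.016)
m('sq',320,[(505,277),(558,310),(517,346),(467,318)],.05)
E
```

```text
plate ctr [ 0.4598 -0.044 ]
   edge 221.0 mm ang 86.4
   edge 48.6 mm ang -3.4
   edge 220.0 mm ang -93.5
   edge 49.1 mm ang 177.8
base ctr [0.6181 0.0449]
   edge 260.5 mm ang 88.9
   edge 90.3 mm ang -2.5
   edge 258.1 mm ang -91.0
   edge 91.1 mm ang 179.1
rpad ctr [ 0.6166 -0.0404]
spad ctr [0.6208 0.1289]
   edge 61.2 mm ang 90.1
   edge 61.4 mm ang -2.3
   edge 59.6 mm ang -90.5
   edge 60.8 mm ang 179.3
lamp ctr [0.6188 0.0441]
rpost ctr [ 0.3919 -0.3115]
loupe ctr [ 0.5469 -0.353 ]
dish ctr [0.3947 0.2997]
sq ctr [0.5629 0.3441]
   edge 40.8 mm ang 46.4
   edge 44.9 mm ang -40.6
   edge 36.0 mm ang -128.8
   edge 48.4 mm ang 145.0
```

Call:
send_rows --plan '[[[0.2,-0.116,0],[0,0,-0.11],-1],[[0.3,-0.174,0],[0,0,-0.22],-1],[[0.4,-0.232,0],[0,0,-0.33],-1],[[0.5,-0.29,0],[0,0,-0.44],-1],[[0.6,-0.348,0],[0,0,-0.55],-1]]' --force 20

```text
time: 0.88
position: [0.4077, 0.4362, 0.2226]
orientation: [[-0.754, 0.656, -0.0], [0.656, 0.754, -0.0], [0.0, -0.0, -1.0]]
ft_force: [0.5, 0.3, 0.0]
width: 1.002
gripper_force: 0.0
```

Call:
send_rows --plan '[[[0.15,-0.08,-0.04],[0,0,0],-1],[[0.27,-0.16,-0.08],[0,0,0],-1],[[0.392,-0.232,-0.1],[0,0,0],-1],[[0.392,-0.232,-0.1],[0,0,0],-1],[[0.392,-0.232,-0.1],[0,0,0],-1]]'

```text
time: 1.5
position: [0.5625, 0.3445, 0.1823]
orientation: [[-0.756, 0.655, -0.001], [0.655, 0.756, 0.0], [0.001, -0.001, -1.0]]
ft_force: [-0.3, 0.8, 0.1]
width: 1.005
gripper_force: 0.0
```

```bash
python3 - <<'E'
from station import arm
from h import *
s=arm.observe();print(s['time'],s['position'],s['orientation'][:,1],s['joints'])
c=arm.read_camera('wrist');cv2.imwrite('pics/w1.png',c['img'])
print(-c['R'].T@c['t'])
for z in(0,.05):print(proj(c,[.563,.344,z],True))
E
```

```text
1.5 [0.56249872 0.34446211 0.18229507] [ 0.65455093  0.75601737 -0.00090813] [ 2.54660328e+01  2.74428833e+01  8.12418069e+01  3.69992069e-02
  7.13874699e+01 -2.36601425e+01]
[0.50382507 0.39448667 0.34404683]
[326.36580573 182.46980872]
[326.43409765 193.69929799]
```

View pics/w1.png

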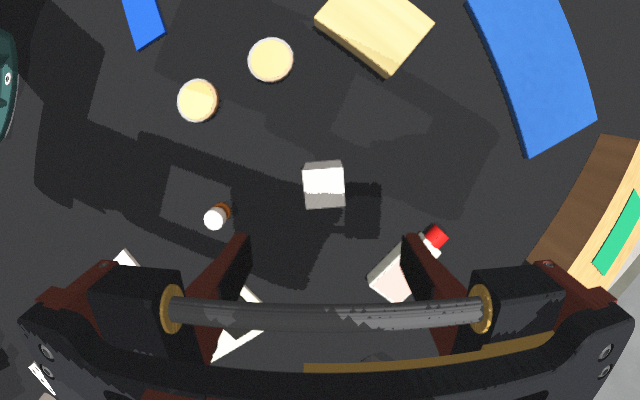

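Wrist view: the square post is at (324,186), its top crossed by the gripper's shadow. Both discs are behind it, at (197,100) and (270,60). I'll fit the outline of the post's top numerically.

```bash
python3 - <<'E'
from h import *
im=cv2.imread('pics/w1.png')[150:220,290:360]
cv2.imwrite('pics/w1c.png',cv2.resize(im,None,fx=8,fy=8,interpolation=cv2.INTER_CUBIC))
E
```

```text
(no output)
```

View pics/w1c.png

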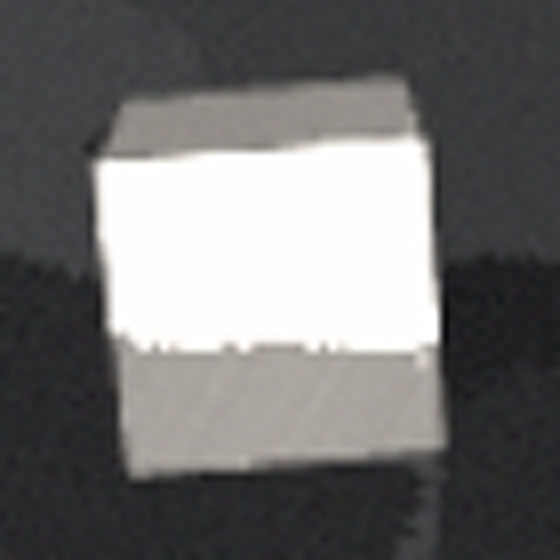

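Top-face corners in the crop: (95,158), (425,138), (447,450), (130,475). The grey band is shadow.

```bash
python3 - <<'E'
from station import arm
from h import *
c=arm.read_camera('wrist')
p=np.array([onz(c,290+(U+.5)/8-.5,150+(V+.5)/8-.5,.05,True)[:2] for U,V in[(95,158),(425,138),(447,450),(130,475)]])
print(p.mean(0))
for i in range(4):
    d=p[(i+1)%4]-p[i];print(1e3*np.hypot(*d),np.degrees(np.arctan2(d[1],d[0]))%90)
s=arm.observe();print(s['position'],np.degrees(np.arctan2(s['orientation'][1,1],s['orientation'][0,1])))
E
```

```text
[0.55658105 0.34636739]
39.88367761964419 52.712738437450604
39.425673558671676 54.00382798466388
39.64469791850548 53.96158201936986
40.29574553325485 54.32924870964382
[0.56180084 0.34536179 0.18284558] 49.22856063726015
```

Call:
send_rows --plan '[[[-0.0155,0.006,-0.12],[0,0,0.1],-1],[[-0.0155,0.006,-0.24],[0,0,0.1],-1],[[-0.0155,0.006,-0.34],[0,0,0.1],-1],[[-0.0155,0.006,-0.42],[0,0,0.1],-1],[[-0.0155,0.006,-0.42],[0,0,0.1],-1]]'

```text
time: 2.22
position: [0.5536, 0.347, 0.0127]
orientation: [[-0.807, 0.591, -0.005], [0.591, 0.807, -0.002], [0.003, -0.005, -1.0]]
ft_force: [0.2, 0.1, 0.4]
width: 1.004
gripper_force: 0.0
```

Call:
send_rows --plan '[[[0,0,0],[0,0,0],1],[[0,0,0],[0,0,0],1],[[0,0,0],[0,0,0],1],[[0,0,0],[0,0,0],1],[[0,0,0],[0,0,0],1]]' --force 25

```text
time: 2.85
position: [0.557, 0.3468, 0.0149]
orientation: [[-0.805, 0.593, 0.0], [0.593, 0.805, 0.0], [-0.0, 0.0, -1.0]]
ft_force: [0.6, -0.2, -0.2]
width: 0.471
gripper_force: 0.0
```

Call:
send_rows --plan '[[[0,0,0],[0,0,0],1],[[0,0,0],[0,0,0],1],[[0,0,0.12],[0,0,0],1],[[0,0,0.25],[0,0,-0.2],1],[[0,0,0.25],[0,0,-0.4],1]]'

```text
time: 3.48
position: [0.5598, 0.3484, 0.119]
orientation: [[-0.579, 0.815, 0.007], [0.815, 0.579, 0.004], [-0.001, 0.008, -1.0]]
ft_force: [0.2, -0.4, -2.8]
width: 0.453
gripper_force: 25.0
```

Call:
send_rows --plan '[[[0.04,-0.13,0],[0,0,-0.2],1],[[0.08,-0.27,0],[0,0,-0.4],1],[[0.12,-0.41,0],[0,0,-0.6],1],[[0.158,-0.54,0],[0,0,-0.8],1],[[0.158,-0.54,0],[0,0,-0.81],1]]'

```text
time: 4.1
position: [0.621, 0.127, 0.1141]
orientation: [[0.02, 1.0, -0.0], [1.0, -0.02, -0.001], [-0.001, -0.0, -1.0]]
ft_force: [-0.3, 1.4, -1.4]
width: 0.456
gripper_force: 25.0
```

```bash
python3 - <<'E'
from station import arm
from h import *
c=arm.read_camera('wrist');cv2.imwrite('pics/w2.png',c['img'])
s=arm.observe();print(s['time'],s['position'],s['width'],s['gripper_force'],np.degrees(np.arctan2(s['orientation'][1,1],s['orientation'][0,1])))
for p in[(.6188,.0441,.018),(.6197,.130,.011),(.6165,-.04,.011),(.4598,-.044,.008)]:print(proj(c,p,True))
E
```

```text
4.15 [0.62008469 0.1291344  0.11397779] 0.4551412958789029 24.999854564666748 -0.9764687958175251
[325.33465507 284.92833316]
[324.49901797 197.32075636]
[324.73485648 343.62604346]
[195.50109368 337.99359083]
```

View pics/w2.png

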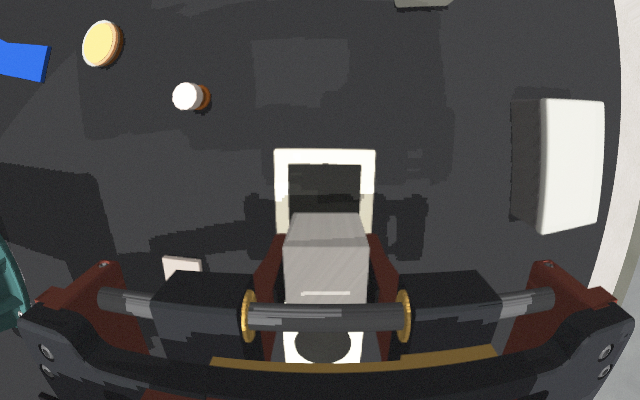

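The wrist view shows the post held squarely above the square pad. The pad's far corners are at (288,164) and (360,164), and the base's end corners at (274,150) and (376,149).

```bash
python3 - <<'E'
from station import arm
from h import *
c=arm.read_camera('wrist')
a,b=[onz(c,u,v,.008,True) for u,v in[(274,150),(375.5,149.5)]];print(a,b)
d=b-a;m=(a+b)/2;n=np.array([d[1],-d[0]])/np.hypot(*d[:2]);print('width',np.hypot(*d[:2]),'yaw',np.degrees(np.arctan2(d[1],d[0])),'spad',m[:2]+.045*n,'lamp',m[:2]+.13*n)
a,b=[onz(c,u,v,.011,True) for u,v in[(288,164),(360.5,164)]];d=b-a;m=(a+b)/2;print('padw',np.hypot(*d[:2]),m[:2]+.032*n)
g=onz(c,326,213,.085+.0,True);print(g, [onz(c,u,213,.15-.001,True) for u in(290,364)])
E
```

```text
[0.57529042 0.17517824 0.008     ] [0.66397072 0.17415205 0.008     ]
width 0.08868623662765593 yaw -0.6629822585228061 spad [0.61910987 0.12966816] lamp [0.61812634 0.04467385]
padw 0.06291993973290799 [0.6186444  0.13034756]
[0.62019415 0.14228758 0.085     ] [array([0.60492366, 0.16384633, 0.149     ]), array([0.63697063, 0.16332796, 0.149     ])]
```

Call:
send_rows --plan '[[[-0.002,-0.001,-0.1],[0,0,0],1],[[-0.002,-0.001,-0.18],[0,0,0],1],[[-0.002,-0.001,-0.21],[0,0,0],1],[[-0.002,-0.001,-0.222],[0,0,0],1],[[-0.002,-0.001,-0.224],[0,0,0],1]]'

```text
time: 4.82
position: [0.6199, 0.1313, 0.026]
orientation: [[0.013, 1.0, 0.001], [1.0, -0.013, 0.0], [0.0, 0.001, -1.0]]
ft_force: [-0.2, 0.1, -1.8]
width: 0.45
gripper_force: 25.0
```

Call:
send_rows --plan '[[[0,0,0],[0,0,0],1],[[0,0,0],[0,0,0],-1],[[0,0,0],[0,0,0],-1],[[0,0,0],[0,0,0],-1],[[0,0,0],[0,0,0],-1]]'

```text
time: 5.45
position: [0.6194, 0.1304, 0.0251]
orientation: [[0.014, 1.0, 0.0], [1.0, -0.014, 0.0], [0.0, 0.0, -1.0]]
ft_force: [0.4, 0.3, -0.7]
width: 0.872
gripper_force: 0.0
```

Call:
send_rows --plan '[[[0,0,0.08],[0,0,0],-1],[[0,0,0.2],[0,0,0],-1],[[-0.06,-0.12,0.3],[0,0,0],-1],[[-0.14,-0.25,0.3],[0,0,0],-1],[[-0.22,-0.38,0.3],[0,0,0],-1]]'

```text
time: 6.08
position: [0.5315, -0.0223, 0.146]
orientation: [[0.013, 1.0, 0.002], [1.0, -0.013, -0.001], [-0.001, 0.002, -1.0]]
ft_force: [-0.8, -0.8, 1.0]
width: 1.002
gripper_force: 0.0
```

```bash
python3 - <<'E'
from station import arm
from h import *
c=arm.read_camera('scene');cv2.imwrite('pics/s2.png',c['img'])
cv2.imwrite('pics/s2c.png',cv2.resize(c['img'][200:300,250:400],None,fx=4,fy=4,interpolation=cv2.INTER_CUBIC))
s=arm.observe();print(s['time'],s['position'],s['width'])
E
```

```text
6.125 [ 0.52589278 -0.02728105  0.14504209] 1.0006466462627444
```

View pics/s2c.png

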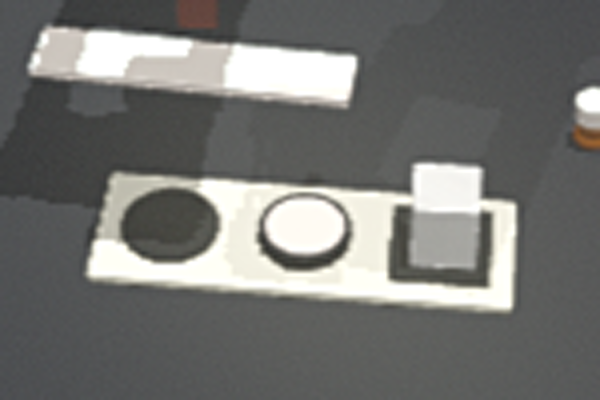

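The square post stands centred on its pad, at (447,215) in crop pixels. Next is the round post.

Call:
send_rows --plan '[[[-0.06,-0.12,0.05],[0,0,0],-1],[[-0.12,-0.25,0.1],[0,0,0],-1],[[-0.18,-0.38,0.1],[0,0,0],-1],[[-0.24,-0.51,0.1],[0,0,0],-1],[[-0.3,-0.63,0.1],[0,0,0],-1]]'

```text
time: 6.75
position: [0.4109, -0.2746, 0.1853]
orientation: [[0.014, 1.0, 0.001], [1.0, -0.014, -0.0], [-0.0, 0.001, -1.0]]
ft_force: [0.7, -0.5, -0.6]
width: 1.001
gripper_force: 0.0
```

Call:
send_rows --plan '[[[-0.0475,-0.09375,0],[0,0,0],-1],[[-0.0475,-0.09375,0],[0,0,0],-1],[[-0.0475,-0.09375,0],[0,0,0],-1],[[-0.0475,-0.09375,0],[0,0,0],-1],[[-0.0475,-0.09375,0],[0,0,0],-1]]'

```text
time: 7.38
position: [0.3931, -0.3094, 0.185]
orientation: [[0.012, 1.0, -0.0], [1.0, -0.012, 0.0], [0.0, -0.0, -1.0]]
ft_force: [-0.5, 0.9, 0.1]
width: 1.004
gripper_force: 0.0
```

```bash
python3 - <<'E'
from station import arm
from h import *
c=arm.read_camera('wrist');cv2.imwrite('pics/w3.png',c['img'])
s=arm.observe();print(s['time'],s['position'],s['width'],s['orientation'][:,1])
for p in[(.3919,-.3115,.05),(.3919,-.3115,.0),(.547,-.353,.045)]:print(proj(c,p,True))
E
```

```text
7.425 [ 0.39306801 -0.30955713  0.18503537] 1.0017033768603913 [ 9.99924436e-01 -1.22927778e-02 -9.62237732e-05]
[324.71083558 193.8135551 ]
[324.82232369 182.62896848]
[463.64484153 227.50055862]
```

View pics/w3.png

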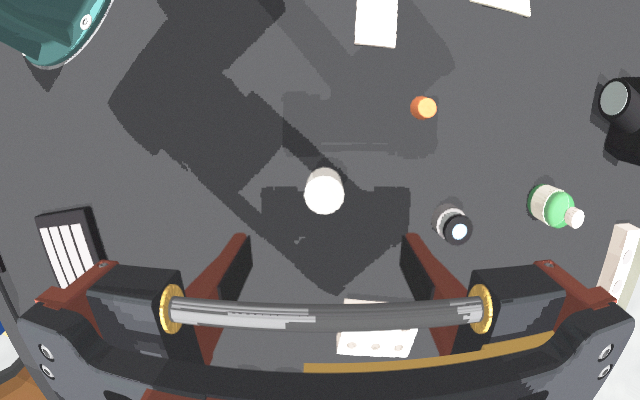

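Round post top is at (324,194), right where predicted. The loupe's eyepiece centre is at (457,229).

```bash
python3 - <<'E'
from station import arm
from h import *
c=arm.read_camera('wrist')
print(onz(c,324,194,.05,True),onz(c,457,229,.045,True))
g=cv2.imread('pics/w3.png',0)[165:225,295:355];k=cv2.connectedComponentsWithStats((g>235).astype('u1'))
print(k[2],k[3])
E
```

```text
[ 0.39115829 -0.31186214  0.05      ] [ 0.53875159 -0.35470178  0.045     ]
[[   0    0   60   60 2407]
 [   9   11   40   38 1193]] [[29.93518903 29.56460324]
 [28.62196144 29.36965633]]
```

Call:
send_rows --plan '[[[0,0,-0.12],[0,0,0],-1],[[0,0,-0.24],[0,0,0],-1],[[0,0,-0.34],[0,0,0],-1],[[0,0,-0.42],[0,0,0],-1],[[0,0,-0.425],[0,0,0],-1]]'

```text
time: 8.1
position: [0.3915, -0.3089, 0.0133]
orientation: [[0.013, 1.0, -0.003], [1.0, -0.013, 0.003], [0.003, -0.003, -1.0]]
ft_force: [-0.1, 0.2, 0.4]
width: 0.997
gripper_force: 0.0
```

Call:
send_rows --plan '[[[0,0,0],[0,0,0],1],[[0,0,0],[0,0,0],1],[[0,0,0],[0,0,0],1],[[0,0,0],[0,0,0],1],[[0,0,0],[0,0,0],1]]'

```text
time: 8.72
position: [0.3926, -0.3105, 0.0153]
orientation: [[0.014, 1.0, -0.0], [1.0, -0.014, -0.0], [-0.0, -0.0, -1.0]]
ft_force: [-3.2, -0.7, 2.5]
width: 0.468
gripper_force: 1.3
```

Call:
send_rows --plan '[[[0,0,0],[0,0,0],1],[[0,0,0],[0,0,0],1],[[0,0,0.1],[0,0,0],1],[[0,0,0.2],[0,0,0],1],[[0,0,0.3],[0,0,0],1]]'

```text
time: 9.35
position: [0.3923, -0.31, 0.1357]
orientation: [[0.014, 1.0, -0.001], [1.0, -0.014, 0.001], [0.001, -0.001, -1.0]]
ft_force: [-0.2, -0.6, -2.4]
width: 0.451
gripper_force: 25.0
```

Call:
send_rows --plan '[[[0.09,0.11,0],[0,0,0],1],[[0.18,0.22,0],[0,0,0],1],[[0.27,0.33,0],[0,0,0],1],[[0.36,0.44,0],[0,0,0],1],[[0.45,0.55,0],[0,0,0],1]]'

```text
time: 9.98
position: [0.5733, -0.0887, 0.1345]
orientation: [[0.014, 1.0, -0.001], [1.0, -0.014, 0.0], [0.0, -0.001, -1.0]]
ft_force: [0.9, -0.4, -2.2]
width: 0.454
gripper_force: 25.0
```

Call:
send_rows --plan '[[[0.08,0.09,0],[0,0,0],1],[[0.112,0.1275,0],[0,0,0],1],[[0.112,0.1275,0],[0,0,0],1],[[0.112,0.1275,-0.1],[0,0,0],1],[[0.112,0.1275,-0.2],[0,0,0],1]]'

```text
time: 10.6
position: [0.6164, -0.0412, 0.0546]
orientation: [[0.015, 1.0, 0.0], [1.0, -0.015, -0.001], [-0.001, 0.0, -1.0]]
ft_force: [0.3, -0.1, -2.4]
width: 0.451
gripper_force: 25.0
```

Call:
send_rows --plan '[[[0,0,-0.05],[0,0,0],1],[[0,0,-0.065],[0,0,0],1],[[0,0,-0.072],[0,0,0],1],[[0,0,-0.074],[0,0,0],1],[[0,0,-0.074],[0,0,0],1]]'

```text
time: 11.22
position: [0.618, -0.0397, 0.0263]
orientation: [[0.014, 1.0, 0.001], [1.0, -0.014, -0.0], [-0.0, 0.001, -1.0]]
ft_force: [-0.6, -0.7, -0.7]
width: 0.454
gripper_force: 25.0
```

Call:
send_rows --plan '[[[0,0,0],[0,0,0],1],[[0,0,0],[0,0,0],-1],[[0,0,0],[0,0,0],-1],[[0,0,0],[0,0,0],-1],[[0,0,0],[0,0,0],-1]]'

```text
time: 11.85
position: [0.6174, -0.0394, 0.0254]
orientation: [[0.014, 1.0, -0.0], [1.0, -0.014, 0.0], [0.0, -0.0, -1.0]]
ft_force: [-0.1, -0.2, 0.8]
width: 0.863
gripper_force: 0.0
```

Call:
send_rows --plan '[[[0,0,0.08],[0,0,0],-1],[[0,0,0.2],[0,0,0],-1],[[-0.05,0,0.3],[0,0,0],-1],[[-0.17,0,0.35],[0,0,0],-1],[[-0.3,0,0.35],[0,0,0],-1]]'

```text
time: 12.48
position: [0.4981, -0.0398, 0.1673]
orientation: [[0.014, 1.0, 0.004], [1.0, -0.014, -0.001], [-0.001, 0.004, -1.0]]
ft_force: [0.6, 0.0, -1.0]
width: 0.999
gripper_force: 0.0
```

Call:
send_rows --plan '[[[-0.092,-0.009,0],[0,0,0],-1],[[-0.092,-0.009,0],[0,0,0],-1],[[-0.092,-0.009,0],[0,0,0],-1],[[-0.092,-0.009,0],[0,0,0],-1],[[-0.092,-0.009,0],[0,0,0],-1]]'

```text
time: 13.1
position: [0.4616, -0.0431, 0.1653]
orientation: [[0.014, 1.0, 0.0], [1.0, -0.014, 0.0], [0.0, 0.0, -1.0]]
ft_force: [-0.2, -0.9, -0.9]
width: 1.0
gripper_force: 0.0
```

```bash
python3 - <<'E'
from station import arm
from h import *
c=arm.read_camera('wrist');cv2.imwrite('pics/w4.png',c['img'])
s=arm.observe();print(s['time'],s['position'],s['width'],s['orientation'][:,1])
R=np.array([[np.cos(a:=np.radians(-3.3)),-np.sin(a)],[np.sin(a),np.cos(a)]])
for q in[(-.0225,.11),(.0225,.11),(0,0)]:
    p=R@q+[.4598,-.044];print(proj(c,[*p,.008],True))
print(proj(c,(.6168,-.0405,.061),True))
E
```

```text
13.15 [ 0.46140807 -0.04305457  0.16527741] 0.9972114946094479 [ 9.99909241e-01 -1.34725260e-02 -2.28112496e-06]
[306.69877162  81.3273546 ]
[351.14550615  83.38351805]
[324.13346822 187.29924295]
[484.59496192 195.93844483]
```

View pics/w4.png

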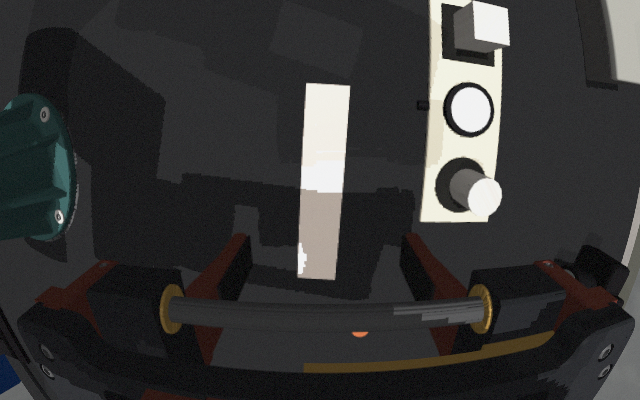

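The plate's corners are at (307,84), (350,86), (337,279) and (297,277). Both posts stand on their pads; the round post's top is at (484,197), as predicted.

```bash
python3 - <<'E'
from station import arm
from h import *
c=arm.read_camera('wrist')
p=np.array([onz(c,u,v,.008,True)[:2] for u,v in[(307,84),(350,86),(337,279.5),(297.5,277.5)]])
print(p.mean(0))
for i in range(4):
    d=p[(i+1)%4]-p[i];print(1e3*np.hypot(*d),np.degrees(np.arctan2(d[1],d[0]))%90)
E
```

```text
[ 0.457572   -0.04576556]
43.53654367544868 86.66512132644381
218.48315936880218 86.33731961719447
46.901924380073446 86.15125981855127
218.1077441087379 85.45309415149822
```

Call:
send_rows --plan '[[[-0.004,-0.0025,-0.12],[0,0,-0.067],-1],[[-0.004,-0.0025,-0.24],[0,0,-0.067],-1],[[-0.004,-0.0025,-0.34],[0,0,-0.067],-1],[[-0.004,-0.0025,-0.38],[0,0,-0.067],-1],[[-0.004,-0.0025,-0.395],[0,0,-0.067],-1]]'

```text
time: 13.82
position: [0.4586, -0.0439, 0.0063]
orientation: [[0.066, 0.998, -0.002], [0.998, -0.066, 0.001], [0.0, -0.002, -1.0]]
ft_force: [0.3, 0.4, 0.4]
width: 1.001
gripper_force: 0.0
```

Call:
send_rows --plan '[[[0,0,-0.01],[0,0,0],-1],[[0,0,-0.01],[0,0,0],1],[[0,0,-0.01],[0,0,0],1],[[0,0,-0.01],[0,0,0],1],[[0,0,-0.01],[0,0,0],1]]'

```text
time: 14.45
position: [0.4592, -0.0441, 0.0037]
orientation: [[0.066, 0.998, 0.001], [0.998, -0.066, -0.0], [-0.0, 0.001, -1.0]]
ft_force: [-0.4, 0.1, -0.3]
width: 0.585
gripper_force: 0.0
```

Call:
send_rows --plan '[[[0,0,0],[0,0,0],1],[[0,0,0],[0,0,0],1],[[0,0,0],[0,0,0],1],[[0,0,0.05],[0,0,0],1],[[0,0,0.1],[0,0,0],1]]'

```text
time: 15.08
position: [0.4588, -0.044, 0.0435]
orientation: [[0.066, 0.998, -0.001], [0.998, -0.066, 0.0], [0.0, -0.001, -1.0]]
ft_force: [0.2, 0.5, -0.4]
width: 0.508
gripper_force: 25.0
```

Call:
send_rows --plan '[[[0,0,0.1],[0,0,0],1],[[0,0,0.19],[0,0,0],1],[[0.1,0.06,0.19],[0,0,0.065],1],[[0.2,0.115,0.19],[0,0,0.065],1],[[0.3,0.17,0.19],[0,0,0.065],1]]'

```text
time: 15.7
position: [0.5802, 0.0247, 0.1194]
orientation: [[0.015, 1.0, 0.0], [1.0, -0.015, -0.0], [-0.0, 0.0, -1.0]]
ft_force: [1.1, -0.0, -1.3]
width: 0.511
gripper_force: 25.0
```

Call:
send_rows --plan '[[[0.06,0.035,0],[0,0,0],1],[[0.099,0.054,0],[0,0,0],1],[[0.099,0.054,0],[0,0,0],1],[[0.099,0.054,0],[0,0,0],1],[[0.099,0.054,-0.07],[0,0,0],1]]'

```text
time: 16.32
position: [0.6196, 0.0448, 0.0932]
orientation: [[0.016, 1.0, 0.004], [1.0, -0.016, -0.0], [-0.0, 0.004, -1.0]]
ft_force: [0.3, 0.6, -0.3]
width: 0.507
gripper_force: 25.0
```

```bash
python3 - <<'E'
from station import arm
from h import *
c=arm.read_camera('wrist');cv2.imwrite('pics/w5.png',c['img'])
s=arm.observe();print(s['time'],s['position'],s['width'],s['orientation'][:,1])
R=np.array([[np.cos(a:=np.radians(-.9)),-np.sin(a)],[np.sin(a),np.cos(a)]])
for q in[(-.0225,.11),(.0225,.11)]:
    p=R@q+[.618,.0445];print(proj(c,[*p,s['position'][2]+.0042],True))
E
```

```text
16.375 [0.61602313 0.04488808 0.08844659] 0.5093568141662533 [ 0.9998627  -0.01613451 -0.00377587]
[279.78070873  52.3381176 ]
[366.8593899   52.24853423]
```

View pics/w5.png

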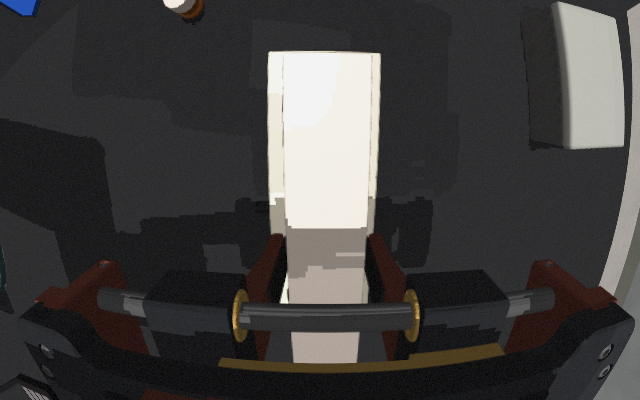

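The plate lies straight over the base: its end is at row 52, columns 283–369, and the prediction was 280–367. I'll lower it.

Call:
send_rows --plan '[[[0,0,-0.03],[0,0,0],1],[[0,0,-0.055],[0,0,0],1],[[0,0,-0.064],[0,0,0],1],[[0,0,-0.068],[0,0,0],1],[[0,0,-0.068],[0,0,0],1]]'

```text
time: 17.0
position: [0.619, 0.0456, 0.0647]
orientation: [[0.015, 1.0, 0.001], [1.0, -0.015, -0.0], [-0.0, 0.001, -1.0]]
ft_force: [-0.6, -0.1, -0.0]
width: 0.504
gripper_force: 25.0
```

Call:
send_rows --plan '[[[0,0,0],[0,0,0],1],[[0,0,0],[0,0,0],-1],[[0,0,0],[0,0,0],-1],[[0,0,0],[0,0,0],-1],[[0,0,0],[0,0,0],-1]]'

```text
time: 17.62
position: [0.6187, 0.0456, 0.0642]
orientation: [[0.015, 1.0, -0.0], [1.0, -0.015, 0.0], [0.0, -0.0, -1.0]]
ft_force: [-1.3, 0.2, 0.0]
width: 0.923
gripper_force: 0.0
```

Call:
send_rows --plan '[[[0,0,0.08],[0,0,0],-1],[[0,0,0.2],[0,0,0],-1],[[-0.1,0.1,0.25],[0,0,0],-1],[[-0.2,0.2,0.25],[0,0,0],-1],[[-0.3,0.3,0.25],[0,0,0],-1]]'

```text
time: 18.25
position: [0.4977, 0.1665, 0.1648]
orientation: [[0.016, 1.0, 0.001], [1.0, -0.016, 0.0], [0.0, 0.001, -1.0]]
ft_force: [0.2, 0.9, 0.7]
width: 0.998
gripper_force: 0.0
```

Call:
send_rows --plan '[[[-0.1,0.1,0],[0,0,0],-1],[[-0.2,0.2,0],[0,0,0],-1],[[-0.26,0.3375,0],[0,0,0],-1],[[-0.26,0.3375,0],[0,0,0],-1],[[-0.26,0.3375,0],[0,0,0],-1]]'

```text
time: 18.88
position: [0.3947, 0.3005, 0.1642]
orientation: [[0.014, 1.0, 0.0], [1.0, -0.014, -0.0], [-0.0, 0.0, -1.0]]
ft_force: [-0.4, -0.8, -0.7]
width: 1.004
gripper_force: 0.0
```

```bash
python3 - <<'E'
from station import arm
from h import *
c=arm.read_camera('wrist');cv2.imwrite('pics/w6.png',c['img'])
s=arm.observe();print(s['time'],s['position'],s['width'],s['orientation'][:,1])
print(proj(c,(.3947,.2997,.016),True))
d=arm.read_camera('scene');cv2.imwrite('pics/s3.png',d['img'])
a=cv2.resize(d['img'][190:290,250:400],None,fx=3,fy=3,interpolation=cv2.INTER_CUBIC)
b=cv2.resize(c['img'][100:300,225:425],None,fx=1.5,fy=1.5)
cv2.imwrite('pics/m6.png',np.hstack([a,b]))
E
```

```text
18.925 [0.39505149 0.29989531 0.16420173] 1.002392748155293 [ 9.99878823e-01 -1.55669589e-02  9.08501868e-05]
[325.85632687 189.15715718]
```

View pics/m6.png

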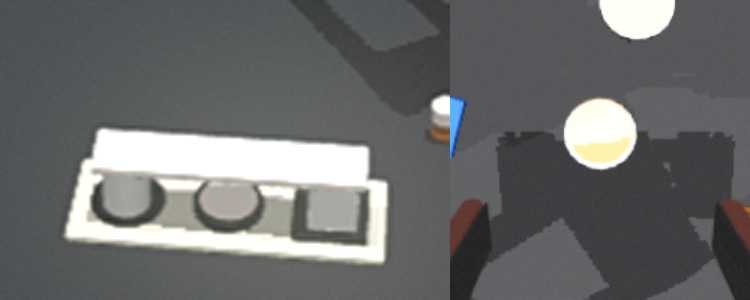

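The plate rests across both posts, over the lamp. The dish in the wrist tile is at about (325,189), as predicted, and it is the disc nearest the base. I'll grasp it.

Call:
send_rows --plan '[[[0.001,0.001,-0.12],[0,0,0],-1],[[0.001,0.001,-0.24],[0,0,0],-1],[[0.001,0.001,-0.34],[0,0,0],-1],[[0.001,0.001,-0.38],[0,0,0],-1],[[0.001,0.001,-0.39],[0,0,0],-1]]'

```text
time: 19.6
position: [0.3951, 0.2993, 0.0071]
orientation: [[0.018, 1.0, -0.002], [1.0, -0.018, -0.001], [-0.001, -0.002, -1.0]]
ft_force: [-0.3, -0.0, -0.5]
width: 0.999
gripper_force: 0.0
```

Call:
send_rows --plan '[[[0,0,-0.012],[0,0,0],-1],[[0,0,-0.012],[0,0,0],1],[[0,0,-0.012],[0,0,0],1],[[0,0,-0.012],[0,0,0],1],[[0,0,-0.012],[0,0,0],1]]' --force 15

```text
time: 20.23
position: [0.3951, 0.3011, 0.0037]
orientation: [[0.015, 1.0, 0.0], [1.0, -0.015, 0.0], [0.0, 0.0, -1.0]]
ft_force: [-0.6, 1.1, -0.3]
width: 0.584
gripper_force: 0.2
```

Call:
send_rows --plan '[[[0,0,0],[0,0,0],1],[[0,0,0],[0,0,0],1],[[0,0,0.1],[0,0,0],1],[[0,0,0.22],[0,0,0],1],[[0,0,0.34],[0,0,0],1]]'

```text
time: 20.85
position: [0.3946, 0.3007, 0.1405]
orientation: [[0.015, 1.0, -0.001], [1.0, -0.015, -0.001], [-0.001, -0.001, -1.0]]
ft_force: [0.8, 0.0, 0.1]
width: 0.563
gripper_force: 15.0
```

Call:
send_rows --plan '[[[0.09,-0.1,0],[0,0,0],1],[[0.18,-0.2,0],[0,0,0],1],[[0.27,-0.305,0],[0,0,0],1],[[0.36,-0.41,0],[0,0,0],1],[[0.45,-0.515,0],[0,0,0],1]]'

```text
time: 21.48
position: [0.5758, 0.0935, 0.1391]
orientation: [[0.015, 1.0, -0.001], [1.0, -0.015, 0.0], [0.0, -0.001, -1.0]]
ft_force: [0.6, 0.7, 0.5]
width: 0.563
gripper_force: 15.0
```

Call:
send_rows --plan '[[[0.08,-0.09,0],[0,0,0],1],[[0.109,-0.1235,0],[0,0,0],1],[[0.109,-0.1235,0],[0,0,0],1],[[0.109,-0.1235,-0.06],[0,0,0],1],[[0.109,-0.1235,-0.12],[0,0,0],1]]'

```text
time: 22.1
position: [0.6171, 0.0475, 0.0911]
orientation: [[0.014, 1.0, -0.001], [1.0, -0.014, 0.001], [0.001, -0.001, -1.0]]
ft_force: [-0.3, 0.1, 0.5]
width: 0.564
gripper_force: 15.0
```

Call:
send_rows --plan '[[[0,0,-0.03],[0,0,0],1],[[0,0,-0.042],[0,0,0],1],[[0,0,-0.046],[0,0,0],1],[[0,0,-0.048],[0,0,0],1],[[0,0,-0.048],[0,0,0],1]]'

```text
time: 22.72
position: [0.619, 0.0455, 0.0728]
orientation: [[0.015, 1.0, 0.001], [1.0, -0.015, -0.0], [0.0, 0.001, -1.0]]
ft_force: [-0.3, 1.3, -0.2]
width: 0.562
gripper_force: 15.0
```

Call:
send_rows --plan '[[[0,0,0],[0,0,0],1],[[0,0,0],[0,0,0],-1],[[0,0,0],[0,0,0],-1],[[0,0,0],[0,0,0],-1],[[0,0,0],[0,0,0],-1]]'

```text
time: 23.35
position: [0.6186, 0.0455, 0.0722]
orientation: [[0.015, 1.0, -0.0], [1.0, -0.015, 0.0], [-0.0, -0.0, -1.0]]
ft_force: [0.2, -0.5, -0.1]
width: 0.974
gripper_force: 0.0
```

Call:
send_rows --plan '[[[0,0,0.08],[0,0,0],-1],[[0,0,0.2],[0,0,0],-1],[[-0.03,-0.14,0.25],[0,0,0],-1],[[-0.06,-0.28,0.25],[0,0,0],-1],[[-0.09,-0.42,0.25],[0,0,0],-1]]'

```text
time: 23.98
position: [0.5825, -0.1239, 0.1729]
orientation: [[0.015, 1.0, 0.001], [1.0, -0.015, -0.0], [-0.0, 0.001, -1.0]]
ft_force: [0.7, -0.3, -0.6]
width: 1.003
gripper_force: 0.0
```

Call:
send_rows --plan '[[[-0.03,-0.14,0],[0,0,0],-1],[[-0.06,-0.28,0],[0,0,0],-1],[[-0.09,-0.42,0],[0,0,0],-1],[[-0.1,-0.575,0],[0,0,0],-1],[[-0.1,-0.575,0],[0,0,0],-1]]'

```text
time: 24.6
position: [0.5422, -0.3573, 0.1722]
orientation: [[0.02, 1.0, 0.001], [1.0, -0.02, -0.002], [-0.002, 0.001, -1.0]]
ft_force: [0.6, 0.2, 0.4]
width: 1.001
gripper_force: 0.0
```

```bash
python3 - <<'E'
from station import arm
from h import *
c=arm.read_camera('wrist');cv2.imwrite('pics/w7.png',c['img'])
s=arm.observe();print(s['time'],s['position'],s['width'],s['orientation'][:,1])
print(proj(c,(.5388,-.3547,.045),True),proj(c,(.547,-.353,.045),True))
d=arm.read_camera('scene');cv2.imwrite('pics/s4.png',d['img'])
print(proj(d,(.618,.0445,.085)))
a=cv2.resize(d['img'][190:290,250:400],None,fx=3,fy=3,interpolation=cv2.INTER_CUBIC)
b=cv2.resize(c['img'][150:250,275:375],None,fx=3,fy=3,interpolation=cv2.INTER_CUBIC)
cv2.imwrite('pics/m7.png',np.hstack([a,b]))
E
```

```text
24.65 [ 0.54212901 -0.35447369  0.17195373] 0.9984040746584271 [ 9.99825376e-01 -1.86873447e-02  1.31304936e-05]
[322.21465842 190.89988934] [330.70539433 189.02635213]
[326.12880955 236.65537174]
```

View pics/m7.png

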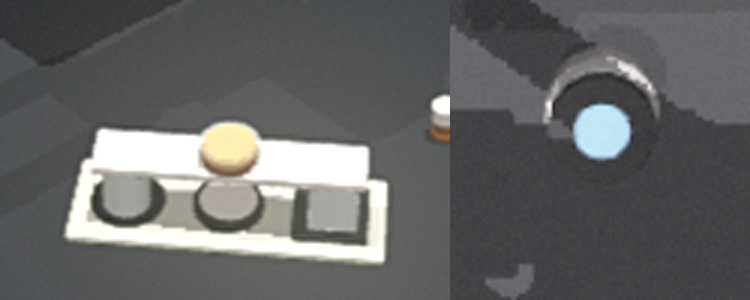

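The dish sits at mid-plate. The loupe's lens is at about (325,193.5) in the wrist view; one settled remeasure follows.

```bash
python3 - <<'E'
from station import arm
from h import *
arm.read_camera('side');c=arm.read_camera('wrist');im=c['img']
s=arm.observe();print(s['position'])
h=cv2.inRange(im,(180,150,90),(255,235,200))[150:250,275:375]
k=cv2.connectedComponentsWithStats(h);i=1+k[2][1:,4].argmax();u,v=k[3][i]+[275,150];print(k[2][i],u,v,onz(c,u,v,.045,True))
E
```

```text
[ 0.54251041 -0.35101878  0.17197297]
[ 41  41  19  18 263] 325.3460076045627 199.60836501901142 [ 0.54159727 -0.35722964  0.045     ]
```

Call:
send_rows --plan '[[[0,-0.007,-0.12],[0,0,0],-1],[[0,-0.007,-0.24],[0,0,0],-1],[[0,-0.007,-0.34],[0,0,0],-1],[[0,-0.007,-0.39],[0,0,0],-1],[[0,-0.007,-0.41],[0,0,0],-1]]'

```text
time: 25.42
position: [0.5427, -0.3541, 0.0076]
orientation: [[0.014, 1.0, -0.001], [1.0, -0.014, 0.001], [0.001, -0.001, -1.0]]
ft_force: [-0.7, -0.6, -0.2]
width: 1.0
gripper_force: 0.0
```

Call:
send_rows --plan '[[[0,0,-0.01],[0,0,0],-1],[[0,0,-0.01],[0,0,0],1],[[0,0,-0.01],[0,0,0],1],[[0,0,-0.01],[0,0,0],1],[[0,0,-0.01],[0,0,0],1]]' --force 20

```text
time: 26.05
position: [0.5427, -0.3554, 0.0046]
orientation: [[0.015, 1.0, 0.0], [1.0, -0.015, -0.0], [-0.0, 0.0, -1.0]]
ft_force: [0.3, -0.2, 0.3]
width: 0.586
gripper_force: 0.0
```

Call:
send_rows --plan '[[[0,0,0],[0,0,0],1],[[0,0,0],[0,0,0],1],[[0,0,0.1],[0,0,0],1],[[0,0,0.22],[0,0,0],1],[[0,0,0.35],[0,0,0],1]]'

```text
time: 26.68
position: [0.5421, -0.3548, 0.1449]
orientation: [[0.015, 1.0, -0.001], [1.0, -0.015, 0.001], [0.001, -0.001, -1.0]]
ft_force: [0.9, 0.0, -0.9]
width: 0.448
gripper_force: 20.0
```

Call:
send_rows --plan '[[[0.025,0.13,0],[0,0,0],1],[[0.05,0.27,0],[0,0,0],1],[[0.077,0.41,0],[0,0,0],1],[[0.105,0.55,0],[0,0,0],1],[[0.13,0.69,0],[0,0,0],1]]'

```text
time: 27.3
position: [0.5948, -0.0774, 0.1442]
orientation: [[0.015, 1.0, 0.0], [1.0, -0.015, 0.0], [0.0, 0.0, -1.0]]
ft_force: [1.6, -0.3, -0.2]
width: 0.448
gripper_force: 20.0
```

Call:
send_rows --plan '[[[0.025,0.13,0],[0,0,0],1],[[0.05,0.25,0],[0,0,0],1],[[0.06,0.312,0],[0,0,0],1],[[0.06,0.312,0],[0,0,0],1],[[0.06,0.312,0],[0,0,0],1]]'

```text
time: 27.92
position: [0.6183, 0.0449, 0.144]
orientation: [[0.015, 1.0, -0.001], [1.0, -0.015, -0.001], [-0.001, -0.001, -1.0]]
ft_force: [-0.2, 0.4, -0.5]
width: 0.45
gripper_force: 20.0
```

```bash
python3 - <<'E'
from station import arm
from h import *
w=arm.read_camera('wrist')['img'];arm.read_camera('side')
c=arm.read_camera('scene');d=arm.read_camera('side')
print(arm.observe()['position'])
t=[cv2.resize(i[y:y+100,x:x+120],(360,300),interpolation=cv2.INTER_CUBIC) for i,x,y in((c['img'],266,180),(d['img'],300,130))]
cv2.imwrite('pics/m8.png',np.hstack(t))
print(proj(c,(.618,.0445,.085))-[266,180],proj(d,(.618,.0445,.085))-[300,130],proj(c,(.618,.0445,.14))-[266,180],proj(d,(.618,.0445,.14))-[300,130])
E
```

```text
[0.61854273 0.04437421 0.14422964]
[60.12880955 56.65537174] [61.56532998 42.09039928] [60.17706827 39.54512286] [62.54348353 28.58550539]
```

View pics/m8.png

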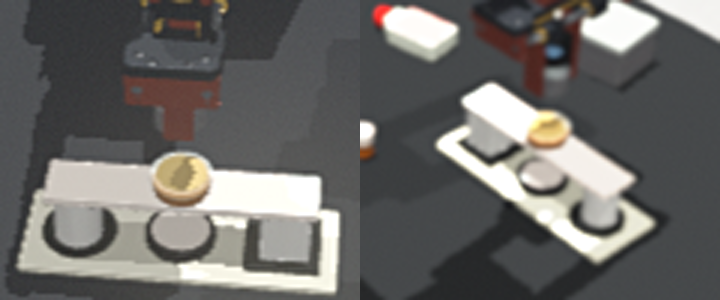

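The loupe hangs over the dish. In both views the two share the same small offset from prediction: dish at about (181,172) and (189,127) in tile pixels, loupe in line above. I'll lower it.

Call:
send_rows --plan '[[[0,0,-0.06],[0,0,0],1],[[0,0,-0.11],[0,0,0],1],[[0,0,-0.13],[0,0,0],1],[[0,0,-0.136],[0,0,0],1],[[0,0,-0.138],[0,0,0],1]]'

```text
time: 28.75
position: [0.6192, 0.0454, 0.0896]
orientation: [[0.016, 1.0, 0.001], [1.0, -0.016, 0.0], [0.0, 0.001, -1.0]]
ft_force: [-0.5, -0.5, -0.4]
width: 0.45
gripper_force: 20.0
```

Call:
send_rows --plan '[[[0,0,0],[0,0,0],1],[[0,0,0],[0,0,0],1],[[0,0,0],[0,0,0],-1],[[0,0,0],[0,0,0],-1],[[0,0,0],[0,0,0],-1]]'

```text
time: 29.38
position: [0.6187, 0.0456, 0.0891]
orientation: [[0.015, 1.0, 0.0], [1.0, -0.015, 0.0], [0.0, 0.0, -1.0]]
ft_force: [-0.4, -0.8, 0.4]
width: 0.749
gripper_force: 0.0
```

Call:
send_rows --plan '[[[0,0,0],[0,0,0],-1],[[0,0,0.05],[0,0,0],-1],[[0,0,0.15],[0,0,0],-1],[[0,0,0.25],[0,0,0],-1],[[0,0,0.35],[0,0,0],-1]]'

```text
time: 30.0
position: [0.6184, 0.0456, 0.2302]
orientation: [[0.015, 1.0, -0.0], [1.0, -0.015, 0.0], [0.0, -0.0, -1.0]]
ft_force: [0.6, -0.2, -0.8]
width: 0.999
gripper_force: 0.0
```

Call:
send_rows --plan '[[[-0.1,0,0],[0,0,0],-1],[[-0.2,0,0],[0,0,0],-1],[[-0.3,0,0],[0,0,0],-1],[[-0.35,0,0],[0,0,0],-1],[[-0.35,0,0],[0,0,0],-1]]'

```text
time: 30.62
position: [0.4773, 0.0457, 0.2292]
orientation: [[0.015, 1.0, -0.0], [1.0, -0.015, 0.0], [0.0, -0.0, -1.0]]
ft_force: [0.6, 0.6, 0.5]
width: 1.002
gripper_force: 0.0
```

```bash
python3 - <<'E'
from station import arm
from h import *
c=arm.read_camera('scene');d=arm.read_camera('side')
t=[cv2.resize(i[y:y+100,x:x+120],(360,300),interpolation=cv2.INTER_CUBIC) for i,x,y in((c['img'],266,180),(d['img'],300,130))]
cv2.imwrite('pics/m9.png',np.hstack(t))
E
```

```text
(no output)
```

View pics/m9.png

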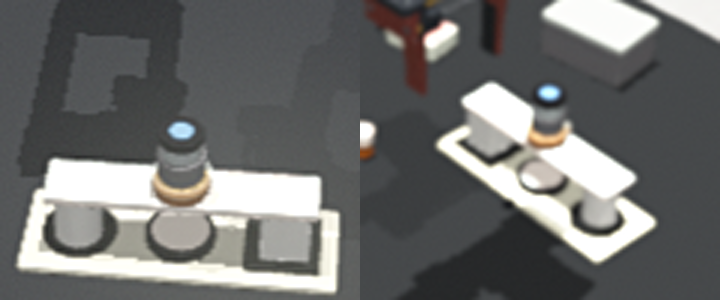

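The stand is complete: the loupe is upright at (182,155) on the dish at (182,188), at mid-plate in both views, and the gripper is clear. I'm handing it in.

```bash
python3 -c "
from station import arm
print(arm.close_job())"
```

```text
the job is handed in; nothing more can be done
None
```

The viewing stand is built on the light base and handed in at about 31 s. The last pictures show posts, plate, dish and loupe in place and released; the flask and bottle were never approached, and the judge's verdict was not reported.

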